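Unclip the child guard and hold the food processor on pulse step three

ROBOT

A 6-joint arm with a two-finger parallel gripper is mounted at the origin on a cart in front of the work surface, level with it; the furniture and walls round the work are solid. World frame = base frame: x ahead of the robot, y to its left, z up, the work surface at z = 0. Lengths are in m, angles in rad, forces in N, time in s.
With the tool pointing down it reaches from about 0.4 to 0.925 m from the base axis. Payload 3.4 kg.
Tool frame: the origin (TCP) lies on the centre line of the jaws, within the pads' length; the fingertips stand r.tip_reach ahead of it and the grasp point (between the pads) lies 8 mm behind it (r.tip_reach is the distance from the TCP to the fingertips, in m); z points along the fingers, y is the direction in which the jaws open and shut (so a half turn about z gives the same grasp; the last joint's range is limited). The gripper opens to 85 mm and grips with 20 to 120 N. Pads are 22 mm wide; open, the fingers measure 114 mm over their backs; the gripper's body (76 mm by 85 mm) begins 54 mm behind the grasp point. The pads swing forward as they close: fully open they stand 13 mm farther back than shut.
Start: joints at [-1.339, 0.307, 1.506, -0, 1.328, -0.073], TCP at [0.173, -0.549, 0.242] pointing down, gripper open.
Joint ranges: [-3.12, 3.12], [-1.05, 2.28], [0.14, 2.33], [-1.42, 4.57], [0.1, 2.73], [-2.68, 2.68]. Speed limits (rad/s): [2.57, 2.57, 3.14, 3.14, 3.14, 3.14].

INTERFACE

Orientations are given as a rotation vector (axis times angle).
In Python, from cell import r gives the robot as it stands. The module is installed in compiled form; this text tells all that it offers.
- The arm moves only by the tool servo_tool, never from a script. Its argument "plan" is a list of rows, each a list of 7 numbers: the shift along the tool's x, y, z in units of 0.25 m (1.0 is 0.25 m), then the turn, a rotation vector about the tool's x, y, z in units of 180 degrees (1.0 is 180 degrees), then the opening in per cent of the stroke, from 0 (shut) to 100 (fully open). In form: [[dx, dy, dz, rx, ry, rz, gripper], ...]. A call has 1 to 5 rows; each row is the pose to reach, as a shift and turn from the pose commanded when the call began, along the tool's axes at that moment, turning the shorter way round; what a row does not reach only later rows make up. A row lasts 1/10 s, in which the tool goes at most 50 mm and 8.59 degrees, less where a joint would pass 70% of its speed; a pose out of reach is approached as far as the arm can. A call with a number of a shift or a turn outside -1 to 1 is refused whole. A call with a gripper value outside its range is refused whole. The fingers move at their own pace and stop on an object; "force" is the grip in N (left out, the last holds). Time passes only in rows, so rows that repeat a pose let the fingers close. It gives the time, the measured TCP pose, the force and the opening at its end, in the units of the state.
- r.get_obs(): the state, without advancing time (a new reading comes with each control period).
- r.camera(name): name is "side" or "top"; returns a dict with "image" (420x560x3 uint8, red, green, blue), "z_map" (420x560 float32, m along the optical axis (not along the pixel's ray), 0 where there is no reading), "vertical_fov" (degrees; the focal length in pixels is half the picture's height over the tangent of half this angle, whatever the lens; pixels are square), "cx", "cy" (the principal point, pixels), "rvec" (rotation vector, rad) and "tvec" (3), from world to camera coordinates, as OpenCV has them. Camera axes: x right, y down, z forward; pixel columns grow to the right and rows downward; lengths in m; the calibration is good to about 2 mm. A picture is of the moment at which its call begins.
- r.sign_off(): hands the job in, once; it reports no verdict.
Trained networks look in a picture, given as the dict that the camera call returned (one of the last four; its "shot" number tells which), for a name from the list of things; names that differ only in an ending like _2 or _b are one class to them, and where a whole thing is asked for, a point or a joint stands for the part that bears it (a point fixed in the world has none). Each returns a list of dicts, best first, with "score" (0 to 1); they miss things now and then, are a little off and sometimes report something else, mostly with a low value. They report only what shows in the picture. A call takes as long as a camera call. They do not tell look-alikes from the thing itself.
- r.recognise(picture, name): "position" ([x, y, z] in m, in world coordinates, good to about 4 mm: the middle of the surface that is visible of it).
- r.silhouettes(picture, name): "pixels" (420x560 bool, what is visible of it).
- r.landmark_of(picture, name): "position" ([x, y, z] in m, in world coordinates, good to about 4 mm: a listed point, or the origin of a listed thing).
The state is a dict: "time_s": time; "q": joint angles; "joint_vel": joint speeds; "joint_efforts": joint torques, N m; "tcp_pos": TCP position; "eef_rot": TCP orientation; "ft_force": force on the tool from outside, world axes, zero at the start; "wrist_torque": the same for the moment, N m; "gripper_width": opening from 0.0 (shut) to 1.0 (fully open).
Only numpy, scipy, OpenCV 4.12 (cv2) and the standard library are available. Lean on these libraries where they do the work, as an engineer would, in place of code of your own. Each camera call takes 0.05 s, during which the arm holds its last target.

TASK

The food processor is loaded with nuts and needs a burst at its strongest pulse. Pull the clear child guard straight up off the rails over the dial and set it down upright on the worktop beside the machine, without dropping it and without disturbing the salt shaker, spice jars and measuring cup; then turn the dial clockwise past its first two clicks to the third step (three dots) and keep holding it there against its spring: finish while still holding the dial, do not let go.

Things in the scene. Friction and masses are not known exactly. Their poses are not given: they have to be found in the camera images.
- processor: Compact white food processor, fixed to the worktop. Origin on the worktop below the dial's axis; z up, x to the machine's back. Body from 75 mm in front of the origin to 282 mm behind it, 180 mm wide; flat top (deck) 70 mm above the worktop. Two grey rails along x, tops at 92 mm, stand 49 mm left and right of the dial (6 mm thick, 80 mm long), each with a sprung steel roller.
- bowl (a point): Centre of the white lid on the processor's clear bowl, 190 mm behind the dial's axis and 202 mm above the worktop: lid 158 mm across, feed tube at its back up to 254 mm. The bowl's handle, back on the left, reaches 112 mm from the bowl's axis. Nothing to do there; keep clear.
- guard: Clear plastic child guard over the dial: hood 99 mm along x, 123 mm along y, 48 mm high, 60 to 110 g, blue rim and tab. Origin: centre of its underside, z up; axes like the processor's while clipped on, underside on the deck. The rollers grip beads at its rim: pulling straight up takes 6 to 14 N over the first 12 mm, then it is free; 50 mm up it clears the dial. It stands on its rim on the worktop.
- guard_grip (a point): Point to pinch the guard's blue grip tab: on its centre plane, 70 mm above the guard's underside, 12 mm below the tab's top. The tab stands mid-hood, 44 mm long along the guard's x, 14 mm thick along its y, 34 mm tall above the hood. Axes as the guard's.
- dial_grip (a point): Point on the dial's vertical axis to pinch its black grip bar, 101 mm above the worktop, 10 mm below the bar's top. Bar 56 mm long along this point's x (white pointer line at the +x end), 14 mm thick along its y, 32 mm tall above a round skirt of 32 mm radius; z up. The point turns with the dial. Covered while the guard is on.
- dial (a joint): Pulse dial angle, rad: 0 = off (pointer at the white dot, 0.6 rad left of straight back), growing clockwise seen from above. Clicks at 0.4 (one dot), 0.8 (two dots), 1.2 (three dots, third step); solid stop at 1.32. A spring turns it back to 0 from anywhere when let go. Resistance 0.05 rising to 0.12 N m, about 0.05 N m more just after leaving each click.
- salt_shaker: White and grey salt shaker, 44 mm across, 90 mm high, standing on the worktop by its left edge; origin at the centre of its underside. Leave alone.
- spice_d: Glass spice jar with a white cap, 44 mm across, 109 mm high, on the worktop to the right; origin at the centre of its underside. Leave alone.
- spice_e: Glass spice jar with a yellow cap, 45 mm across, 100 mm high, on the worktop to the right; origin at the centre of its underside. Leave alone.
- measure_cup: Blue measuring cup with a flat handle, 115 x 60 x 38 mm, on the worktop to the right; origin at the centre of its underside. Leave alone.
- spice_b: Glass spice jar with a black cap, 44 mm across, 105 mm high, on the worktop to the right; origin at the centre of its underside. Leave alone.
Not all that is in view belongs to the job. There is more than one size of the guard; the one meant has the size given above.

How it is judged:
On the way, in this order (a step that is already met when the one before it is completed fails the run):
1. the guard is pulled off its rails and lifted clear of the dial in the fingers (z of guard in the frame of processor above 0.115 m and contact force between the fingers and guard above 0.5 N), for 0.1 s.
2. the guard stands upright on the worktop beside the machine and is let go (height (world z) of guard below 0.006 m and angle between guard's own z axis and vertical below 0.1 rad and linear speed of guard below 0.03 m/s and contact force between the fingers and guard below 0.05 N), for 0.2 s.
3. the dial is held on the third step (value of joint dial above 1.06 rad and contact force between the fingers and dial above 1 N), for 0.5 s.
At the end, for the whole second after the job is handed in: The fingers still hold the dial at its third step (joint above 1.06 rad, that is within 0.14 rad of the click or on the stop just behind it, and still), pressing on it with more than 1 N, while the guard stands upright (within 0.1 rad), at rest and untouched on the worktop (all of step 2 and all of step 3 and velocity of joint dial between -0.15 and 0.15 rad/s and contact force between the arm and guard below 0.05 N); the arm keeps its last pose, push and grip.
It fails at once if the guard is dropped or thrown (contact force between the fingers and guard below 0.01 N and height (world z) of guard above 0.02 m and linear speed of guard above 0.4 m/s).
It fails at once if the salt shaker, a spice jar or the measuring cup is pushed out of its place (more than 30 mm) (distance of any of salt_shaker, spice_d, spice_e, measure_cup, spice_b from where it was at the start of the episode above 0.03 m).
It also fails if it takes over 54 s, if anything falls off the work surface, if the arm or the gripper's body presses on something with over 40 N, if the wrist force passes 120 N, or if a joint passes its speed limit or range.

## Working session

There is one attempt and no reset: what is moved stays moved. The work goes in short steps, Python scripts to look and compute and a tool call to move; the robot and the scene stay as the last step left them, time stands still between calls to the robot, and variables do not carry over. Pictures are saved under pics/ and viewed, and the job is handed in when it is done.

Besides the shell and the picture viewer there is one more tool, called after "Emit:" as name(argument=value, ...) on one line, values as JSON. servo_tool: Moves the arm, as the interface text tells. Its arguments: {"type":"object","properties":{"plan":{"type":"array","items":{"type":"array","items":{"type":"number"}}},"force":{"type":"number"}},"required":["plan"]}

```bash
mkdir -p pics; ls; python3 - <<'E'
from cell import r
import cv2,numpy as np,pickle
o=r.get_obs(); print(o, r.tip_reach)
for n in ("top","side"):
    p=r.camera(n); cv2.imwrite(f"pics/{n}0.png",p["image"][:,:,::-1]); print(n,p["vertical_fov"],p["cx"],p["cy"],p["rvec"],p["tvec"],p["shot"])
    for t in ("processor","guard","guard_grip","bowl","dial_grip","salt_shaker","spice_d","measure_cup"):
        try: 
            for d in r.landmark_of(p,t)[:4]: print(n,t,d)
        except Exception as e: print(t,e)
E
```

```text
pics
{'time_s': 0.0, 'q': array([-1.33947010e+00,  3.07573859e-01,  1.50768217e+00, -3.55546978e-05,
        1.32838931e+00, -7.34555233e-02]), 'joint_vel': array([-1.55159415e-03, -6.40510652e-04, -5.17276637e-05, -1.04486341e-03,
        1.88369135e-03,  1.35328355e-03]), 'joint_efforts': array([-1.06344622e-03, -4.57558358e+01, -2.51919740e+01, -4.31557482e-04,
        1.35589481e-02, -3.83379600e-06]), 'tcp_pos': array([ 0.17238214, -0.54784149,  0.24137721]), 'eef_rot': array([-3.10316268e+00, -4.76602283e-01,  3.08084537e-04]), 'ft_force': array([-0.62501524,  0.08093006, -0.34594974]), 'wrist_torque': array([ 0.01709706,  0.00672206, -0.01751102]), 'gripper_width': 1.0020819074995442} 0.011
top 47.599669867691794 272.52951521558543 198.16860174026127 [ 2.19925179 -2.15727712  0.10847108] [-0.28937074  0.50628927  1.4072685 ] 1
top guard {'position': [0.5342, -0.0085, -0.0026], 'score': 0.95}
top guard {'position': [0.4523, -0.1885, 0.0655], 'score': 0.74}
top guard_grip {'position': [0.5297, -0.005, 0.0503], 'score': 0.92}
top guard_grip {'position': [0.4536, -0.1876, 0.1419],
[... 811 characters left out ...]
 'score': 0.57}
side guard {'position': [0.506, -0.6023, -0.002], 'score': 0.23}
side guard_grip {'position': [0.4532, -0.1865, 0.1429], 'score': 0.57}
side bowl {'position': [0.6436, -0.1835, 0.2054], 'score': 0.87}
side bowl {'position': [0.4524, -0.1862, 0.1468], 'score': 0.52}
side salt_shaker {'position': [0.3702, 0.047, -0.001], 'score': 0.81}
side spice_d {'position': [0.5209, -0.5313, -0.0006], 'score': 0.9}
side spice_d {'position': [0.5766, -0.5456, 0.0037], 'score': 0.59}
side spice_d {'position': [0.5063, -0.605, -0.0042], 'score': 0.58}
side measure_cup {'position': [0.4235, -0.5803, 0.0002], 'score': 0.72}
side measure_cup {'position': [0.5029, -0.5984, -0.0033], 'score': 0.43}
```

View pics/top0.png

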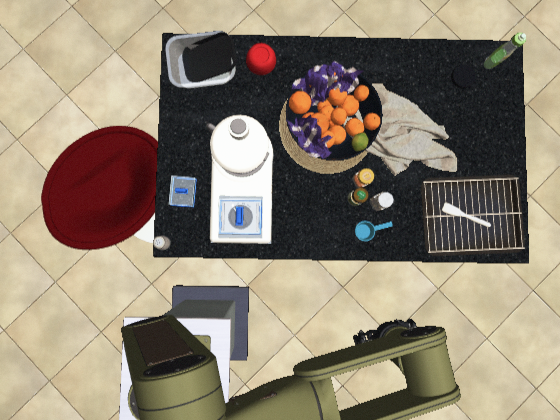

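View pics/side0.png

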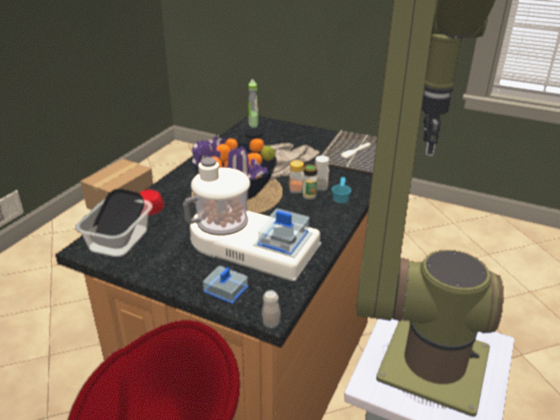

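The top picture shows the white processor near (240,190) with a clear, blue-tabbed guard over its dial at (240,216). A second, smaller guard stands on the worktop at (182,191). The shaker is at (162,243), the jars at (358–387,176–202) and the cup at (370,230).

Candidates for "guard":
- **(240,216) top / (284,230) side:** on the rails, larger.
- **(182,191) top / (226,284) side:** small look-alike.

By the description I choose the one on the rails. Next I'll check it in a close crop and measure size and yaw.

```bash
cat > h.py <<'E'
import numpy as np,cv2
from scipy.spatial.transform import Rotation as Ro
def cloud(p):
    z=p["z_map"];h,w=z.shape;f=h/2/np.tan(np.radians(p["vertical_fov"])/2)
    u,v=np.meshgrid(np.arange(w),np.arange(h))
    c=np.stack([(u-p["cx"])/f*z,(v-p["cy"])/f*z,z],-1)
    R=Ro.from_rotvec(p["rvec"]).as_matrix()
    W=(c-np.array(p["tvec"]))@R; W[z==0]=np.nan
    return W
def proj(p,X):
    f=420/2/np.tan(np.radians(p["vertical_fov"])/2)
    R=Ro.from_rotvec(p["rvec"]).as_matrix(); c=np.atleast_2d(X)@R.T+np.array(p["tvec"])
    return np.stack([c[:,0]/c[:,2]*f+p["cx"],c[:,1]/c[:,2]*f+p["cy"]],-1)
E
python3 - <<'E'
from cell import r
from h import *
o=r.get_obs(); print(Ro.from_rotvec(o["eef_rot"]).as_matrix().round(3))
p=r.camera("top"); W=cloud(p); im=p["image"]
cv2.imwrite("pics/crop_top.png",cv2.resize(im[150:260,145:290,::-1],None,fx=5,fy=5,interpolation=cv2.INTER_CUBIC))
z=W[...,2]
X=W[...,0];Y=W[...,1]
m=(abs(z-0.07)<0.006)&(X>.3)&(X<.8)&(Y>-.32)&(Y<-.05)
pts=W[m][:,:2].astype(np.float32); print(len(pts),cv2.minAreaRect(pts))
# side edges per x
for a in np.arange(.39,.75,.03):
    s=pts[abs(pts[:,0]-a)<.008]
    if len(s): print(round(a,2),s[:,1].min().round(4),s[:,1].max().round(4))
s=pts
for b in np.arange(-.26,-.1,.03):
    t=pts[abs(pts[:,1]-b)<.008]
    if len(t): print('y',round(b,2),t[:,0].min().round(4))
for (x0,x1,y0,y1,zl) in ((.35,.55,-.28,-.1,.145),(.47,.6,-.06,.06,.04)):
    m=(X>x0)&(X<x1)&(Y>y0)&(Y<y1)
    print("zmax",z[m].max())
    blue=(im[...,2].astype(int)-im[...,0]>90)&m
    t=W[blue]; print(len(t),np.percentile(t[:,2],[5,25,50,75,95]).round(3))
    top=blue&(z>np.nanmax(z[blue])-.012); t=W[top]; print(t.mean(0).round(4),cv2.minAreaRect(t[:,:2].astype(np.float32)))
    print("blue ext",cv2.minAreaRect(W[blue][:,:2].astype(np.float32)))
q=r.camera("side"); cv2.imwrite("pics/crop_side.png",cv2.resize(q["image"][200:330,190:340,::-1],None,fx=5,fy=4.6,interpolation=cv2.INTER_CUBIC))
for t in("guard","guard_grip","processor","bowl"):
  for pp in(p,q):
    print(t,[ (d["position"],d["score"]) for d in r.landmark_of(pp,t)[:2]])
E
```

```text
[[ 0.954  0.3    0.   ]
 [ 0.3   -0.954 -0.   ]
 [ 0.     0.    -1.   ]]
1770 ((0.5317887663841248, -0.1860082447528839), (0.3003256618976593, 0.17648254334926605), 1.0466456413269043)
0.39 -0.2683 -0.1004
0.42 -0.2708 -0.1024
0.45 -0.273 -0.1013
0.48 -0.2696 -0.1003
0.51 -0.2717 -0.1056
0.54 -0.2683 -0.1014
0.57 -0.2678 -0.1007
0.6 -0.27 -0.1029
0.63 -0.2724 -0.0958
0.66 -0.2719 -0.2631
0.69 -0.2626 -0.2626
y -0.26 0.3858
y -0.23 0.3823
y -0.2 0.3818
y -0.17 0.3814
y -0.14 0.3807
y -0.11 0.3831
zmax 0.15637655654728166
155 [0.077 0.118 0.144 0.15  0.153]
[ 0.4515 -0.1856  0.1499] ((0.4509318768978119, -0.1863255500793457), (0.04101986438035965, 0.01368190348148346), 0.5599696040153503)
blue ext ((0.4421897232532501, -0.19221948087215424), (0.07802999764680862, 0.11192310601472855), 2.7515511512756348)
zmax 0.0649141783285337
100 [0.002 0.019 0.038 0.056 0.062]
[ 0.5275 -0.0068  0.0579] ((0.5272555351257324, -0.007007569074630737), (0.030908558517694473, 0.009967105463147163), 82.89305877685547)
blue ext ((0.5254714488983154, -0.012476112693548203), (0.061182714998722076, 0.08564701676368713), 85.13866424560547)
guard [([0.45, -0.187, 0.0712], 0.78), ([0.534, -0.0073, 0.0011], 0.59)]
guard [([0.4513, -0.1847, 0.0666], 0.89), ([0.5273, -0.006, 0.0019], 0.6)]
guard_grip [([0.5294, -0.0048, 0.049], 0.92), ([0.4506, -0.1891, 0.1376], 0.91)]
guard_grip [([0.4533, -0.1895, 0.1452], 0.78), ([0.5268, -0.0091, 0.0535], 0.56)]
processor []
processor [([0.4517, -0.1865, -0.0004], 0.62)]
bowl [([0.6412, -0.1861, 0.2006], 0.56)]
bowl [([0.6459, -0.1843, 0.2052], 0.75), ([0.4503, -0.1843, 0.1417], 0.63)]
```

View pics/crop_top.png

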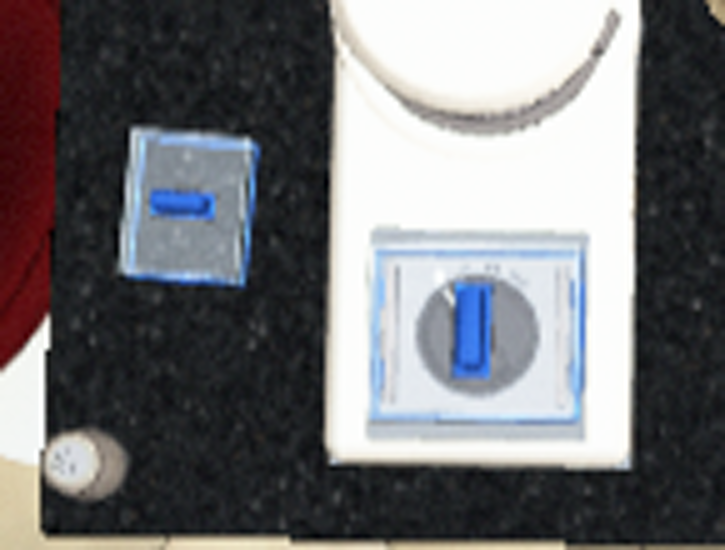

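View pics/crop_side.png

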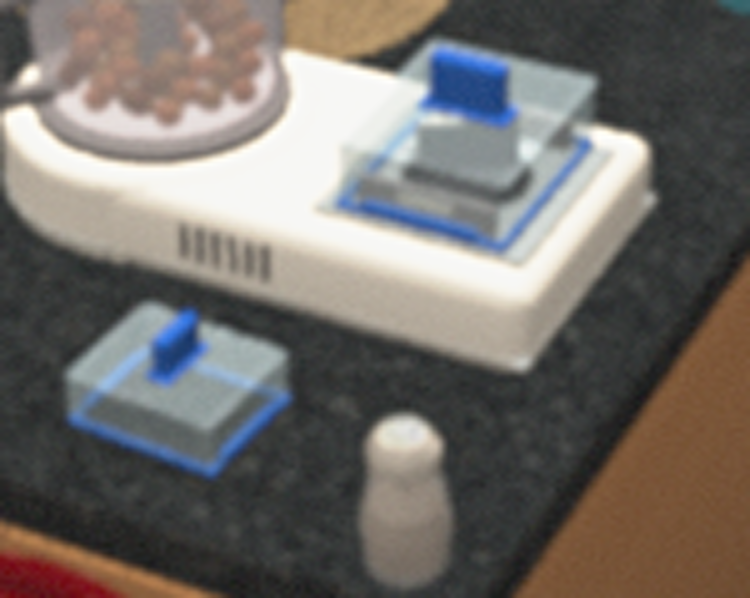

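The crops confirm it. The guard at (470,330) in the top crop and (470,140) in the side crop sits on the rails over the dial. Its tab measures 41x14 mm, while the decoy's is 31x10 mm. Machine yaw is about 0.

Plan: grip the tab, lift, set the guard down on the clear right side at about y −0.375, then turn the dial.

```bash
cat >> h.py <<'E'
def step(o,pos,yaw):
    R=Ro.from_rotvec(o["eef_rot"]); y=Ro.from_euler('z',yaw)*Ro.from_matrix(np.diag([1.,-1,-1]))
    d=R.inv().apply(np.array(pos)-o["tcp_pos"]); rv=(R.inv()*y).as_rotvec()
    print("tcp",o["tcp_pos"].round(4),"t",o["time_s"],"shift",(d/.25).round(4),"mm",np.linalg.norm(d).round(4),"turn",(rv/np.pi).round(4),"q",o["q"].round(2),"f",o["ft_force"].round(1),"tq",o["wrist_torque"].round(2),"w",round(o["gripper_width"],3))
E
python3 -c "
from cell import r
from h import *
step(r.get_obs(),[.33,-.36,.235],0.0)"
```

```text
tcp [ 0.1725 -0.5485  0.2423] t 1.4 shift [ 0.8271 -0.5302  0.0292] mm 0.2457 turn [-0.    -0.     0.097] q [-1.34  0.31  1.51  0.    1.33 -0.07] f [ 0.1 -0.6  0.5] tq [0.01 0.   0.05] w 1.0
```

Emit:
servo_tool(plan=[[0.165, -0.106, 0.006, 0, 0, 0.02, 45], [0.33, -0.212, 0.012, 0, 0, 0.04, 45], [0.5, -0.32, 0.018, 0, 0, 0.06, 45], [0.66, -0.424, 0.024, 0, 0, 0.08, 45], [0.827, -0.53, 0.029, 0, 0, 0.097, 45]], force=60)

```text
time_s: 1.9
tcp_pos: [0.3308, -0.3587, 0.2352]
eef_rot: [3.141, -0.005, 0.001]
ft_force: [0.1, -0.6, 0.3]
gripper_width: 0.451
```

```bash
python3 -c "
from cell import r
from h import *
step(r.get_obs(),[.4515,-.1865,.22],0.0)"
```

```text
tcp [ 0.3308 -0.3587  0.2352] t 1.9 shift [ 0.4805 -0.6902  0.0607] mm 0.2108 turn [ 0.0002 -0.0001 -0.001 ] q [-0.91  0.19  1.69  0.    1.26  0.66] f [ 0.1 -0.6  0.3] tq [ 0.01 -0.05  0.05] w 0.451
```

Emit:
servo_tool(plan=[[0.1, -0.14, 0.012, 0, 0, 0, 45], [0.2, -0.28, 0.024, 0, 0, 0, 45], [0.3, -0.42, 0.036, 0, 0, 0, 45], [0.4, -0.56, 0.048, 0, 0, 0, 45], [0.48, -0.69, 0.06, 0, 0, -0.001, 45]])

```text
time_s: 2.4
tcp_pos: [0.4513, -0.1859, 0.2202]
eef_rot: [3.141, 0.006, 0.002]
ft_force: [0.4, -0.3, -0.3]
gripper_width: 0.455
```

```bash
python3 - <<'E'
from cell import r
from h import *
for n in("top","side"):
    p=r.camera(n); W=cloud(p); im=p["image"]
    c=(slice(150,260),slice(160,310)) if n=="top" else (slice(120,300),slice(190,430))
    cv2.imwrite(f"pics/{n}_a.png",cv2.resize(im[c][...,::-1],None,fx=3.3,fy=3.3,interpolation=cv2.INTER_CUBIC))
# desired TCP at grasp: grip point 0.140 + -8mm => TCP z =0.140-0.008=0.132
step(r.get_obs(),[.4515,-.1865,.135],0.0)
E
```

```text
tcp [ 0.4518 -0.1838  0.2198] t 2.5 shift [-0.0015  0.0115  0.3393] mm 0.0849 turn [-0.0006 -0.0002  0.0026] q [-0.47  0.21  1.71  0.    1.22  1.09] f [-0.4 -1.4 -0.6] tq [0.01 0.02 0.02] w 0.454
```

View pics/side_a.png

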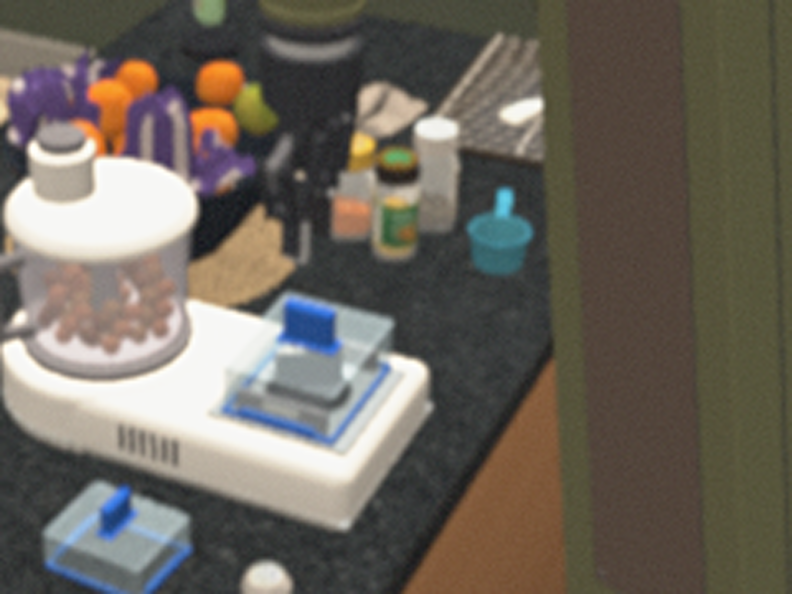

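View pics/top_a.png

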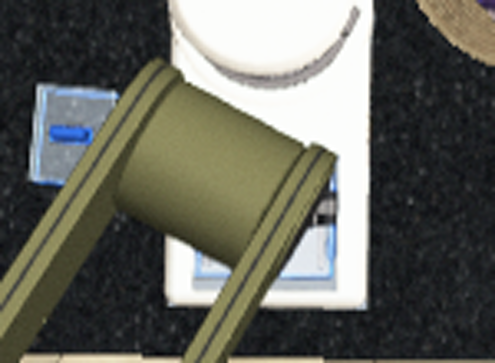

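The side crop shows the open fingers at about (290,220), above the tab at (310,320). The arm hides the guard in the top view. I'll descend now.

Emit:
servo_tool(plan=[[0, 0, 0.08, 0, 0, 0.001, 45], [-0.001, 0.006, 0.16, 0, 0, 0.002, 45], [-0.001, 0.008, 0.24, 0, 0, 0.002, 45], [-0.001, 0.008, 0.28, 0, 0, 0.002, 45], [-0.001, 0.008, 0.28, 0, 0, 0.002, 45]])

```text
time_s: 3.0
tcp_pos: [0.4485, -0.1896, 0.1489]
eef_rot: [-3.14, 0.006, 0.005]
ft_force: [0.3, -0.6, 0.4]
gripper_width: 0.452
```

```bash
python3 - <<'E'
from cell import r
from h import *
p=r.camera("side"); im=p["image"]
cv2.imwrite(f"pics/side_b.png",cv2.resize(im[180:270,230:360][...,::-1],None,fx=6,fy=6,interpolation=cv2.INTER_CUBIC))
step(r.get_obs(),[.4515,-.1865,.135],0.0)
E
```

```text
tcp [ 0.4493 -0.1899  0.1498] t 3.05 shift [ 0.0089 -0.0136  0.0592] mm 0.0154 turn [-0.0001  0.0004 -0.0012] q [-0.49  0.28  1.81 -0.    1.05  1.09] f [-0.2  0.6  0.2] tq [0.03 0.   0.02] w 0.45
```

View pics/side_b.png

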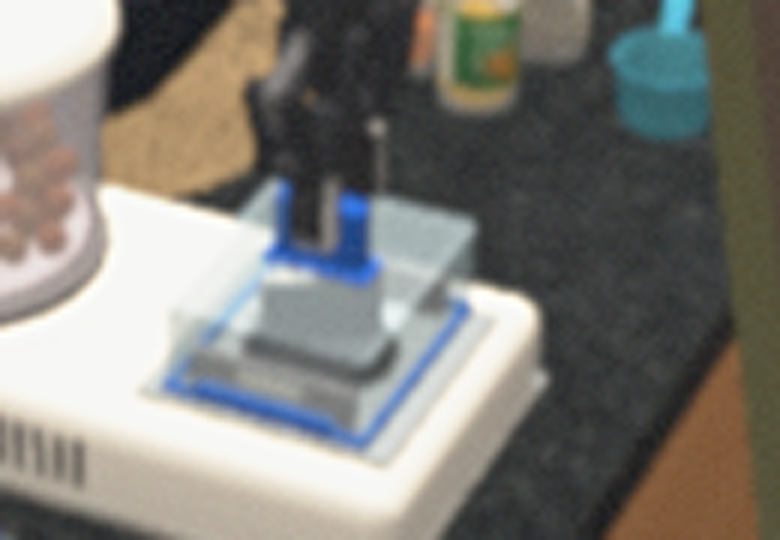

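The crop shows the near finger at (318,220) in front of the blue tab, which spans x 280–370. The fingers straddle it, slightly low in y. I'll descend the last 13 mm and close.

Emit:
servo_tool(plan=[[0.004, -0.008, 0.03, 0, 0, 0, 45], [0.006, -0.01, 0.054, 0, 0, -0.001, 45], [0.006, -0.01, 0.054, 0, 0, -0.001, 45], [0.006, -0.01, 0.054, 0, 0, -0.001, 0], [0.006, -0.01, 0.054, 0, 0, -0.001, 0]], force=60)

```text
time_s: 3.55
tcp_pos: [0.4516, -0.1872, 0.137]
eef_rot: [3.141, 0.0, 0.001]
ft_force: [-0.9, -0.1, 0.8]
gripper_width: 0.156
```

Emit:
servo_tool(plan=[[0, 0, 0, 0, 0, 0, 0], [0, 0, 0, 0, 0, 0, 0]])

```text
time_s: 3.75
tcp_pos: [0.4516, -0.1872, 0.137]
eef_rot: [3.141, 0.0, 0.001]
ft_force: [0.6, 0.7, 2.1]
gripper_width: 0.152
```

```bash
python3 - <<'E'
from cell import r
from h import *
p=r.camera("side"); im=p["image"]
cv2.imwrite(f"pics/side_c.png",cv2.resize(im[180:270,230:360][...,::-1],None,fx=6,fy=6,interpolation=cv2.INTER_CUBIC))
step(r.get_obs(),[.4515,-.1865,.235],0.0)
E
```

```text
tcp [ 0.4516 -0.1872  0.137 ] t 3.8 shift [-0.     -0.0027 -0.3921] mm 0.098 turn [ 0.0001 -0.0003  0.    ] q [-0.48  0.3   1.83  0.    1.01  1.09] f [0.  0.9 3.3] tq [-0.    0.    0.01] w 0.152
```

View pics/side_c.png

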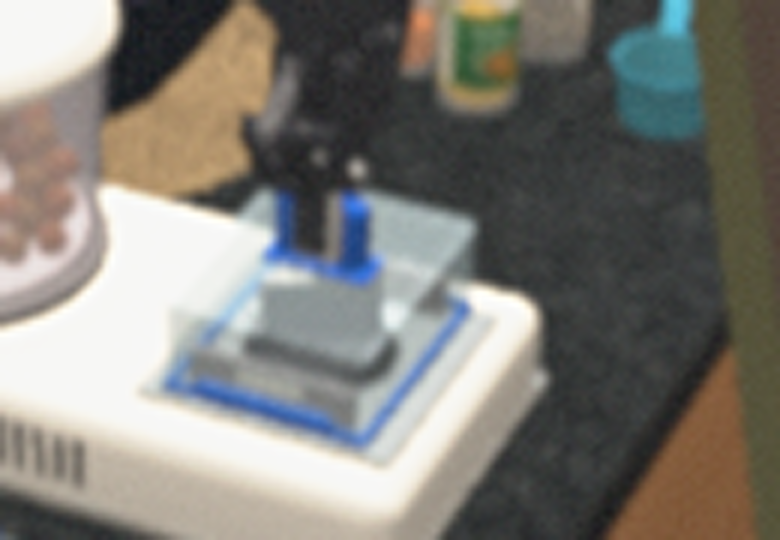

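The fingers hold the tab (opening about 13 mm, fingers at (315,215)). Next is a slow pull straight up.

Emit:
servo_tool(plan=[[0, 0, -0.016, 0, 0, 0, 0], [0, 0, -0.032, 0, 0, 0, 0], [0, 0, -0.048, 0, 0, 0, 0], [0, 0, -0.064, 0, 0, 0, 0], [0, 0, -0.08, 0, 0, 0, 0]])

```text
time_s: 4.3
tcp_pos: [0.4515, -0.1873, 0.1573]
eef_rot: [3.141, 0.0, 0.001]
ft_force: [-0.5, -0.5, -0.9]
gripper_width: 0.151
```

Emit:
servo_tool(plan=[[0, 0, -0.04, 0, 0, 0, 0], [0, 0, -0.09, 0, 0, 0, 0], [0, 0, -0.15, 0, 0, 0, 0], [0, 0, -0.21, 0, 0, 0, 0], [0, 0, -0.25, 0, 0, 0, 0]])

```text
time_s: 4.8
tcp_pos: [0.4518, -0.1874, 0.221]
eef_rot: [3.14, 0.0, 0.003]
ft_force: [0.7, 0.2, -1.5]
gripper_width: 0.149
```

```bash
python3 - <<'E'
from cell import r
from h import *
p=r.camera("side"); im=p["image"]
cv2.imwrite(f"pics/side_d.png",cv2.resize(im[130:280,230:400][...,::-1],None,fx=4,fy=4,interpolation=cv2.INTER_CUBIC))
step(r.get_obs(),[.46,-.375,.245],0.0)
E
```

```text
tcp [ 0.4526 -0.1878  0.2221] t 4.85 shift [ 0.0299  0.7491 -0.0896] mm 0.1888 turn [ 0.0007 -0.0014  0.    ] q [-0.48  0.2   1.71 -0.    1.22  1.09] f [-0.  -0.7 -0.5] tq [-0.05 -0.03 -0.01] w 0.152
```

View pics/side_d.png

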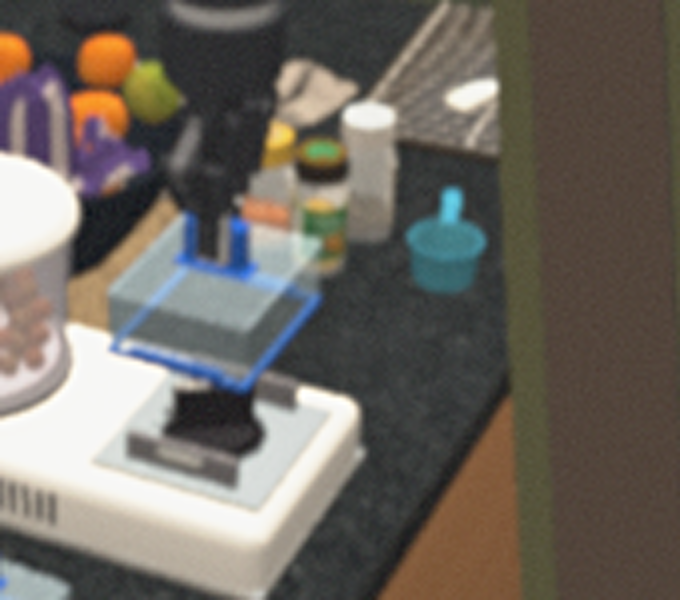

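The guard is free and level in the fingers at (215,290), about 85 mm up, and the black dial shows at (215,415). Now I'll carry it right.

Emit:
servo_tool(plan=[[0.004, 0.13, 0, 0, 0, 0, 0], [0.01, 0.28, 0, 0, 0, 0, 0], [0.018, 0.45, 0, 0, 0, 0, 0], [0.025, 0.62, 0, 0, 0, 0, 0], [0.03, 0.75, 0, 0, 0, 0, 0]])

```text
time_s: 5.35
tcp_pos: [0.4587, -0.3771, 0.2189]
eef_rot: [3.141, -0.001, 0.0]
ft_force: [-0.0, 0.8, -1.6]
gripper_width: 0.154
```

Emit:
servo_tool(plan=[[0, 0, 0.08, 0, 0, 0, 0], [0, 0, 0.2, 0, 0, 0, 0], [0, 0, 0.32, 0, 0, 0, 0], [0, 0, 0.42, 0, 0, 0, 0], [0, 0, 0.48, 0, 0, 0, 0]])

```text
time_s: 5.85
tcp_pos: [0.4575, -0.3736, 0.0966]
eef_rot: [-3.139, 0.0, 0.005]
ft_force: [-0.7, 0.2, -1.6]
gripper_width: 0.15
```

```bash
python3 - <<'E'
from cell import r
from h import *
p=r.camera("side"); im=p["image"]
cv2.imwrite(f"pics/side_e.png",cv2.resize(im[130:280,230:400][...,::-1],None,fx=4,fy=4,interpolation=cv2.INTER_CUBIC))
step(r.get_obs(),[.46,-.375,.067],0.0)
E
```

```text
tcp [ 0.4567 -0.3728  0.0948] t 5.9 shift [0.0138 0.0094 0.111 ] mm 0.0281 turn [-0.0015  0.0016 -0.    ] q [-0.76  0.47  1.65  0.    1.02  0.81] f [-0.3  1.2 -1.9] tq [ 0.03  0.03 -0.01] w 0.152
```

View pics/side_e.png

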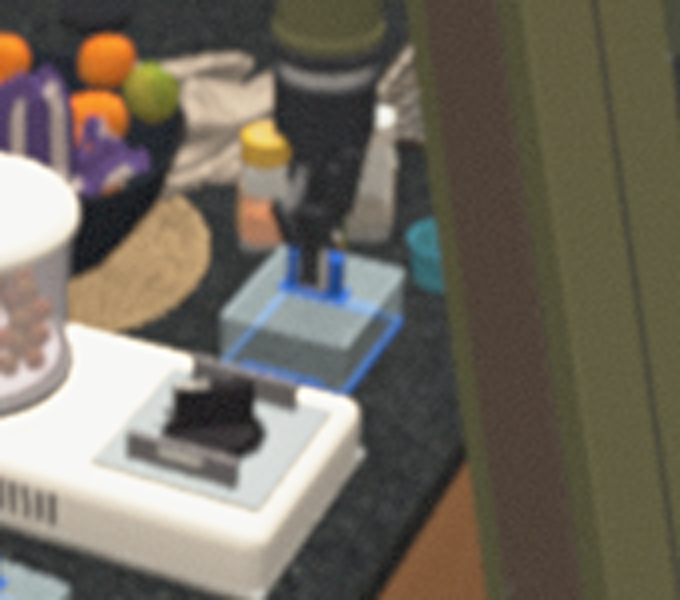

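The guard hangs level at (310,310), clear of the machine and the jars. I'll lower it slowly to contact.

Emit:
servo_tool(plan=[[0, 0, 0.03, 0, 0, 0, 0], [0, 0, 0.06, 0, 0, 0, 0], [0, 0, 0.08, 0, 0, 0, 0], [0, 0, 0.096, 0, 0, 0, 0], [0, 0, 0.1, 0, 0, 0, 0]])

```text
time_s: 6.4
tcp_pos: [0.4588, -0.3746, 0.074]
eef_rot: [3.142, 0.0, 0.0]
ft_force: [-0.1, 0.5, -0.9]
gripper_width: 0.151
```

Emit:
servo_tool(plan=[[0, 0, 0, 0, 0, 0, 0], [0, 0, 0.004, 0, 0, 0, 0], [0, 0, 0.004, 0, 0, 0, 0]])

```text
time_s: 6.7
tcp_pos: [0.4589, -0.3747, 0.0733]
eef_rot: [3.141, 0.0, 0.001]
ft_force: [0.0, 0.0, -0.4]
gripper_width: 0.152
```

Emit:
servo_tool(plan=[[0, 0, 0.004, 0, 0, 0, 0], [0, 0, 0.004, 0, 0, 0, 0]])

```text
time_s: 6.9
tcp_pos: [0.4587, -0.3746, 0.0721]
eef_rot: [3.142, 0.0, 0.0]
ft_force: [0.1, 1.2, 0.1]
gripper_width: 0.148
```

Emit:
servo_tool(plan=[[0, 0, 0.004, 0, 0, 0, 0], [0, 0, 0.008, 0, 0, 0, 0], [0, 0, 0.012, 0, 0, 0, 0], [0, 0, 0.012, 0, 0, 0, 0]])

```text
time_s: 7.3
tcp_pos: [0.4586, -0.3745, 0.0688]
eef_rot: [-3.141, -0.0, 0.001]
ft_force: [0.3, -0.5, -0.4]
gripper_width: 0.147
```

Emit:
servo_tool(plan=[[0, 0, 0.004, 0, 0, 0, 0], [0, 0, 0.006, 0, 0, 0, 0], [0, 0, 0.006, 0, 0, 0, 0]])

```text
time_s: 7.6
tcp_pos: [0.4587, -0.3745, 0.0675]
eef_rot: [-3.141, -0.0, 0.0]
ft_force: [0.7, 0.4, -1.7]
gripper_width: 0.153
```

Emit:
servo_tool(plan=[[0, 0, 0.004, 0, 0, 0, 0], [0, 0, 0.004, 0, 0, 0, 0]])

```text
time_s: 7.8
tcp_pos: [0.4588, -0.3747, 0.067]
eef_rot: [3.141, 0.0, 0.0]
ft_force: [-0.8, 0.5, 2.8]
gripper_width: 0.152
```

Emit:
servo_tool(plan=[[0, 0, 0.004, 0, 0, 0, 0], [0, 0, 0.004, 0, 0, 0, 0]])

```text
time_s: 8.0
tcp_pos: [0.4588, -0.3747, 0.067]
eef_rot: [3.141, 0.0, 0.001]
ft_force: [-2.1, 1.6, 9.4]
gripper_width: 0.152
```

```bash
python3 - <<'E'
from cell import r
from h import *
p=r.camera("side"); im=p["image"]
cv2.imwrite(f"pics/side_f.png",cv2.resize(im[160:280,260:380][...,::-1],None,fx=5,fy=5,interpolation=cv2.INTER_CUBIC))
step(r.get_obs(),[.46,-.375,.067],0.0)
E
```

```text
tcp [ 0.4588 -0.3747  0.067 ] t 8.05 shift [ 0.0047  0.0013 -0.0001] mm 0.0012 turn [ 0.0002 -0.0002  0.    ] q [-0.76  0.51  1.68 -0.    0.95  0.81] f [-2.7  1.9  9.5] tq [ 0.37  0.36 -0.01] w 0.151
```

View pics/side_f.png

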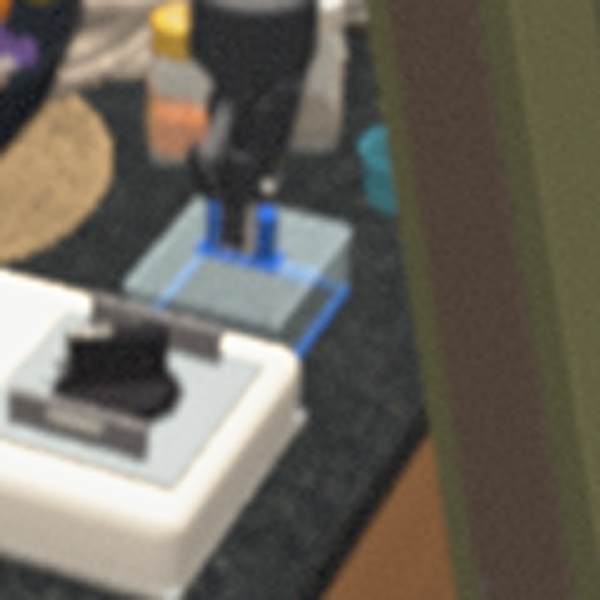

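The guard is on the worktop at (240,280) with 9.5 N of contact. I'll ease off and let go.

Emit:
servo_tool(plan=[[0, 0, -0.003, 0, 0, 0, 0], [0, 0, -0.003, 0, 0, 0, 10], [0, 0, -0.003, 0, 0, 0, 25], [0, 0, -0.003, 0, 0, 0, 45], [0, 0, -0.003, 0, 0, 0, 45]])

```text
time_s: 8.55
tcp_pos: [0.4587, -0.3746, 0.066]
eef_rot: [-3.141, -0.0, 0.0]
ft_force: [0.7, 0.1, 0.2]
gripper_width: 0.454
```

Emit:
servo_tool(plan=[[0, 0, -0.06, 0, 0, 0, 45], [0, 0, -0.18, 0, 0, 0, 45], [0, 0, -0.34, 0, 0, 0, 45], [0, 0, -0.5, 0, 0, 0, 45], [0, 0, -0.6, 0, 0, 0, 45]])

```text
time_s: 9.05
tcp_pos: [0.4597, -0.3754, 0.2193]
eef_rot: [3.139, 0.0, 0.004]
ft_force: [0.8, -0.7, 0.1]
gripper_width: 0.444
```

```bash
python3 - <<'E'
from cell import r
from h import *
for n in ("side","top"):
    p=r.camera(n); im=p["image"]; c=(slice(160,300),slice(230,390)) if n=="side" else (slice(150,260),slice(180,330))
    cv2.imwrite(f"pics/{n}_g.png",cv2.resize(im[c][...,::-1],None,fx=4,fy=4,interpolation=cv2.INTER_CUBIC))
    for t in("guard","dial_grip","processor"): print(n,t,[(d["position"],d["score"]) for d in r.landmark_of(p,t)[:3]])
    W=cloud(p); m=(W[...,2]>.085)&(W[...,2]<.125)&(np.hypot(W[...,0]-.452,W[...,1]+.187)<.036); t=W[m]
    if len(t)>20:
        print(len(t),t.mean(0).round(4),np.nanmax(t[:,2])); t=t[t[:,2]>.104]; rr=cv2.minAreaRect(t[:,:2].astype(np.float32)); print(rr,t.mean(0).round(4)); 
        u,s,v=np.linalg.svd(t[:,:2]-t[:,:2].mean(0)); print("bar yaw",np.arctan2(v[0,1],v[0,0]))
step(r.get_obs(),[.452,-.187,.217],0.6)
E
```

```text
side guard [([0.532, -0.0048, 0.0003], 0.97), ([0.4601, -0.3747, -0.0019], 0.68)]
side dial_grip [([0.4544, -0.1873, 0.101], 0.73)]
side processor []
199 [ 0.4493 -0.1806  0.0998] 0.11195975592105009
((0.4502807855606079, -0.18299756944179535), (0.05389169603586197, 0.01810835674405098), 29.37624740600586) [ 0.4506 -0.1823  0.1074]
bar yaw -2.5358926083358804
top guard [([0.4596, -0.3746, -0.0024], 0.74), ([0.5338, -0.0094, -0.0009], 0.72)]
top dial_grip [([0.4498, -0.1866, 0.1035], 0.72), ([0.577, -0.547, 0.0005], 0.72)]
top processor [([0.4503, -0.1844, -0.0002], 0.56)]
101 [ 0.4505 -0.1866  0.1084] 0.11584133796458768
((0.45136114954948425, -0.18613502383232117), (0.05493437498807907, 0.013346411287784576), 35.005836486816406) [ 0.4513 -0.1863  0.1094]
bar yaw -2.522929423098062
tcp [ 0.4579 -0.3738  0.2143] t 9.45 shift [-0.0235 -0.747  -0.0087] mm 0.1869 turn [-0.0011  0.0006 -0.191 ] q [-0.76  0.35  1.51 -0.    1.28  0.81] f [1.  0.1 0.1] tq [0.   0.06 0.03] w 0.452
```

View pics/side_g.png

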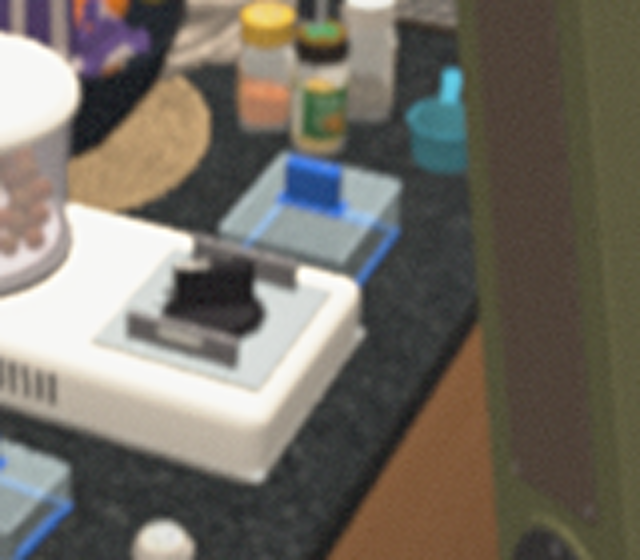

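View pics/top_g.png

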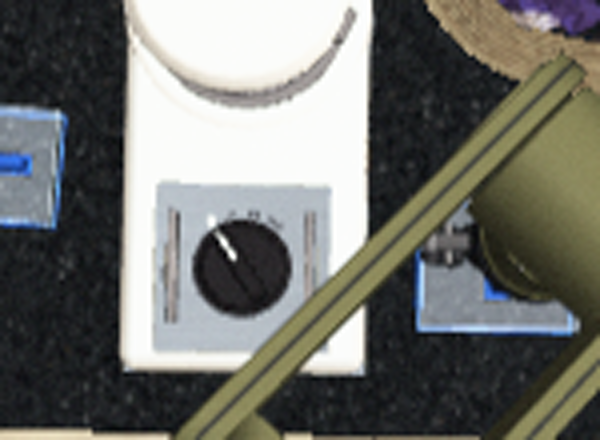

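The guard stands upright and free, at about (0.460, −0.375). The dial shows in the top crop at (240,267), pointer at upper left, bar yaw about 0.61, centre (0.4513, −0.1865). I'll move over it.

Emit:
servo_tool(plan=[[-0.005, -0.14, -0.008, 0, 0, -0.039, 42], [-0.01, -0.3, -0.008, 0, 0, -0.078, 42], [-0.015, -0.46, -0.008, 0, 0, -0.117, 42], [-0.022, -0.62, -0.008, 0, 0, -0.156, 42], [-0.026, -0.747, -0.008, 0, 0, -0.194, 42]])

```text
time_s: 9.95
tcp_pos: [0.451, -0.1854, 0.2169]
eef_rot: [-2.992, -0.95, 0.003]
ft_force: [0.7, -0.3, -0.2]
gripper_width: 0.419
```

Emit:
servo_tool(plan=[[0, 0, 0.06, 0, 0, 0, 42], [0, 0, 0.14, 0, 0, 0, 42], [0, 0, 0.22, 0, 0, 0, 42], [0, 0, 0.28, 0, 0, 0, 42], [0, 0, 0.28, 0, 0, 0, 42]])

```text
time_s: 10.45
tcp_pos: [0.45, -0.1866, 0.1454]
eef_rot: [-2.992, -0.941, 0.008]
ft_force: [-0.4, 0.1, 0.2]
gripper_width: 0.424
```

```bash
python3 - <<'E'
from cell import r
from h import *
p=r.camera("side"); im=p["image"]
cv2.imwrite(f"pics/side_h.png",cv2.resize(im[170:290,230:380][...,::-1],None,fx=5,fy=5,interpolation=cv2.INTER_CUBIC))
step(r.get_obs(),[.4515,-.1868,.096],0.61)
E
```

```text
tcp [ 0.4509 -0.1871  0.1466] t 10.5 shift [0.003  0.0011 0.2024] mm 0.0506 turn [-0.0013  0.0007 -0.0001] q [-0.48  0.29  1.81 -0.    1.04  0.48] f [-0.1 -0.3 -0.7] tq [-0.    0.03  0.04] w 0.421
```

View pics/side_h.png

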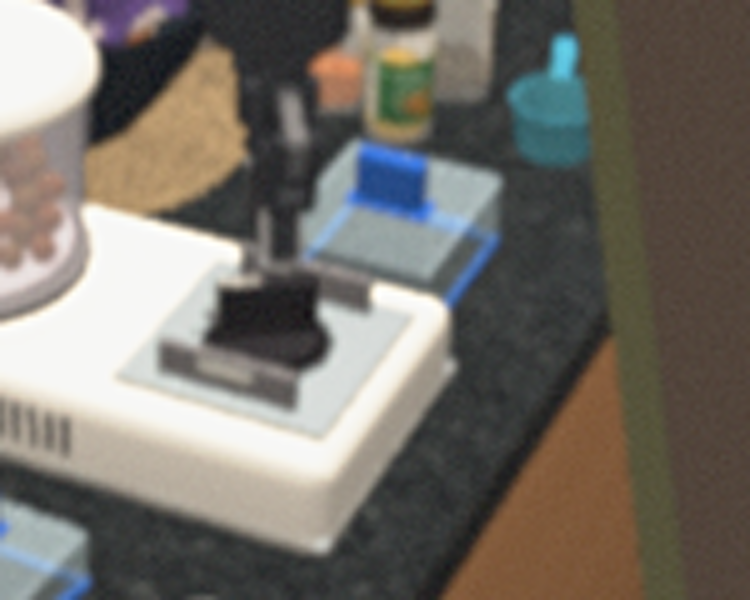

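The fingers, at (265,240) and (290,240), are lined up over the bar at (265,300). I'll descend and close.

Emit:
servo_tool(plan=[[0.002, 0, 0.06, 0, 0, 0, 42], [0.002, 0, 0.12, 0, 0, 0, 42], [0.002, 0, 0.17, 0, 0, 0, 42], [0.002, 0, 0.205, 0, 0, 0, 42], [0.002, 0, 0.205, 0, 0, 0, 42]])

```text
time_s: 11.0
tcp_pos: [0.4522, -0.1874, 0.0964]
eef_rot: [-2.996, -0.942, 0.002]
ft_force: [0.2, -0.6, 0.6]
gripper_width: 0.42
```

```bash
python3 - <<'E'
from cell import r
from h import *
p=r.camera("side"); im=p["image"]
cv2.imwrite(f"pics/side_i.png",cv2.resize(im[170:290,230:380][...,::-1],None,fx=5,fy=5,interpolation=cv2.INTER_CUBIC))
step(r.get_obs(),[.4515,-.1866,.096],0.61)
E
```

```text
tcp [ 0.4526 -0.1876  0.097 ] t 11.05 shift [-0.0015 -0.0059  0.0041] mm 0.0018 turn [-0.0002  0.0001 -0.0002] q [-0.48  0.36  1.87  0.    0.91  0.48] f [0.8 0.9 0.3] tq [-0.01  0.03 -0.  ] w 0.418
```

View pics/side_i.png

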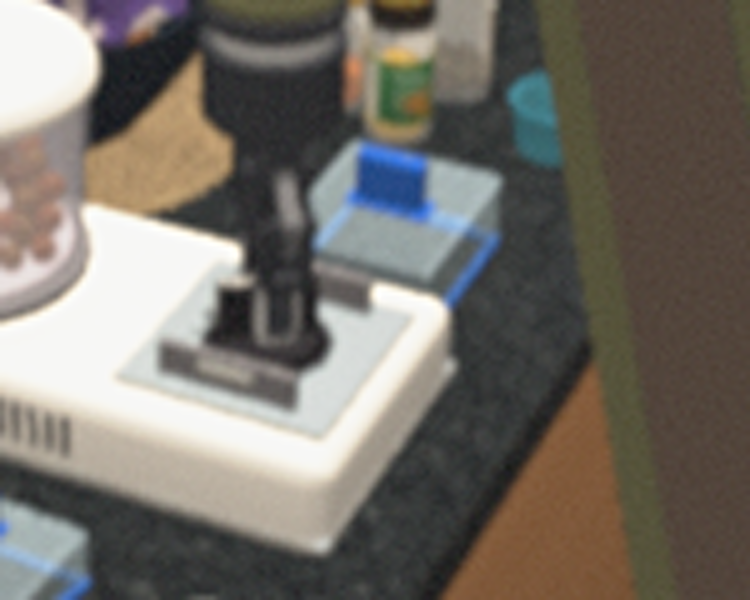

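The near finger at (275,315) stands beside the bar, whose white end shows at (240,285). I'll close.

Emit:
servo_tool(plan=[[-0.001, -0.003, 0, 0, 0, 0, 42], [-0.001, -0.003, 0, 0, 0, 0, 0], [-0.001, -0.003, 0, 0, 0, 0, 0], [-0.001, -0.003, 0, 0, 0, 0, 0], [-0.001, -0.003, 0, 0, 0, 0, 0]], force=70)

```text
time_s: 11.55
tcp_pos: [0.4523, -0.1871, 0.0979]
eef_rot: [2.996, 0.942, 0.001]
ft_force: [-1.7, 1.0, 5.0]
gripper_width: 0.143
```

```bash
python3 - <<'E'
from cell import r
from h import *
step(r.get_obs(),[.4515,-.1866,.096],-0.63)
E
```

```text
tcp [ 0.4523 -0.1871  0.0979] t 11.55 shift [-0.0015 -0.0033  0.0076] mm 0.0021 turn [ 1.000e-04 -3.000e-04  3.945e-01] q [-0.48  0.35  1.87  0.    0.91  0.48] f [-1.7  1.   5. ] tq [ 0.13  0.19 -0.13] w 0.143
```

Gripped (opening 12 mm). Now I'll turn clockwise, which is +z about the tool axis.

Emit:
servo_tool(plan=[[0, 0, 0, 0, 0, 0.02, 0], [0, 0, 0, 0, 0, 0.05, 0], [0, 0, 0, 0, 0, 0.08, 0], [0, 0, 0, 0, 0, 0.11, 0], [0, 0, 0, 0, 0, 0.14, 0]])

```text
time_s: 12.05
tcp_pos: [0.4521, -0.1867, 0.0979]
eef_rot: [-3.131, -0.261, -0.001]
ft_force: [-0.8, 3.2, 6.6]
gripper_width: 0.145
```

Emit:
servo_tool(plan=[[0, 0, 0, 0, 0, 0.03, 0], [0, 0, 0, 0, 0, 0.06, 0], [0, 0, 0, 0, 0, 0.09, 0], [0, 0, 0, 0, 0, 0.12, 0], [0, 0, 0, 0, 0, 0.14, 0]])

```text
time_s: 12.55
tcp_pos: [0.4521, -0.1863, 0.0979]
eef_rot: [-3.111, 0.428, -0.001]
ft_force: [-1.4, 4.0, 7.0]
gripper_width: 0.148
```

```bash
python3 - <<'E'
from cell import r
from h import *
step(r.get_obs(),[.4515,-.1866,.096],-0.63)
E
```

```text
tcp [ 0.4521 -0.1863  0.0979] t 12.55 shift [-0.002   0.0018  0.0076] mm 0.002 turn [-3.000e-04 -1.000e-04  1.136e-01] q [-0.48  0.35  1.87  0.    0.91  1.36] f [-1.4  4.   7. ] tq [0.56 0.12 0.15] w 0.148
```

Emit:
servo_tool(plan=[[0, 0, 0, 0, 0, 0.03, 0], [0, 0, 0, 0, 0, 0.06, 0], [0, 0, 0, 0, 0, 0.09, 0], [0, 0, 0, 0, 0, 0.114, 0], [0, 0, 0, 0, 0, 0.114, 0]])

```text
time_s: 13.05
tcp_pos: [0.4522, -0.186, 0.0979]
eef_rot: [-2.985, 0.973, -0.001]
ft_force: [-0.9, 5.1, 6.5]
gripper_width: 0.148
```

Emit:
servo_tool(plan=[[0, 0, 0, 0, 0, 0, 0], [0, 0, 0, 0, 0, 0, 0], [0, 0, 0, 0, 0, 0, 0], [0, 0, 0, 0, 0, 0, 0], [0, 0, 0, 0, 0, 0, 0]])

```text
time_s: 13.55
tcp_pos: [0.4522, -0.186, 0.0979]
eef_rot: [-2.986, 0.97, -0.001]
ft_force: [-0.0, 5.3, 7.5]
gripper_width: 0.15
```

```bash
python3 - <<'E'
from cell import r
from h import *
o=r.get_obs(); step(o,[.4515,-.1866,.096],-0.63); print(o["joint_vel"].round(3))
for n in ("side","top"):
    p=r.camera(n); im=p["image"]; c=(slice(170,290),slice(230,380)) if n=="side" else (slice(150,260),slice(180,330))
    cv2.imwrite(f"pics/{n}_j.png",cv2.resize(im[c][...,::-1],None,fx=5,fy=5,interpolation=cv2.INTER_CUBIC))
    for t in("guard","dial_grip"): print(n,t,[(d["position"],d["score"]) for d in r.landmark_of(p,t)[:3]])
E
```

```text
tcp [ 0.4522 -0.186   0.0979] t 13.55 shift [-0.0008  0.0038  0.0075] mm 0.0021 turn [-0.0005  0.0001  0.0006] q [-0.48  0.35  1.87  0.    0.91  1.72] f [-0.   5.3  7.5] tq [0.75 0.05 0.15] w 0.15
[-0.    -0.001  0.     0.001  0.001  0.   ]
side guard [([0.5282, -0.0046, 0.0012], 0.86), ([0.4609, -0.3758, 0.0006], 0.85), ([0.5238, -0.5288, -0.0009], 0.3)]
side dial_grip [([0.4536, -0.1877, 0.0994], 0.74)]
top guard [([0.4598, -0.3762, -0.0028], 0.85), ([0.5334, -0.0068, 0.0008], 0.75)]
top dial_grip []
```

View pics/side_j.png

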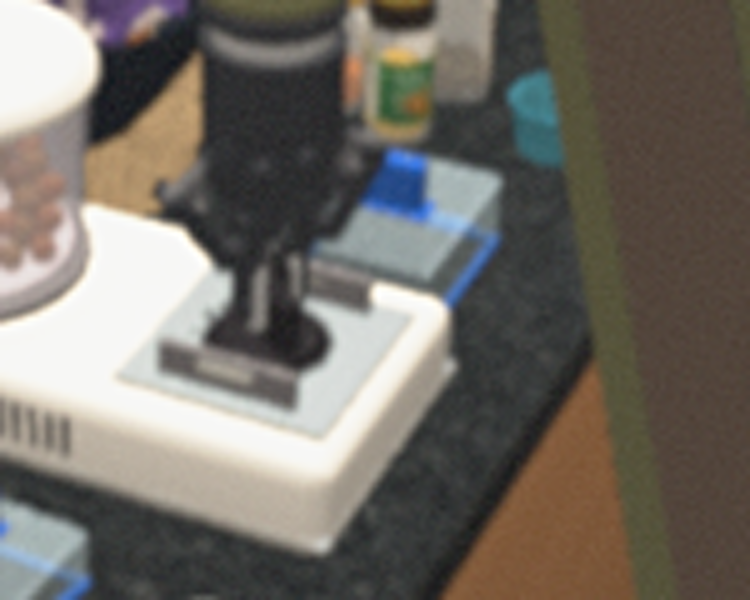

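View pics/top_j.png

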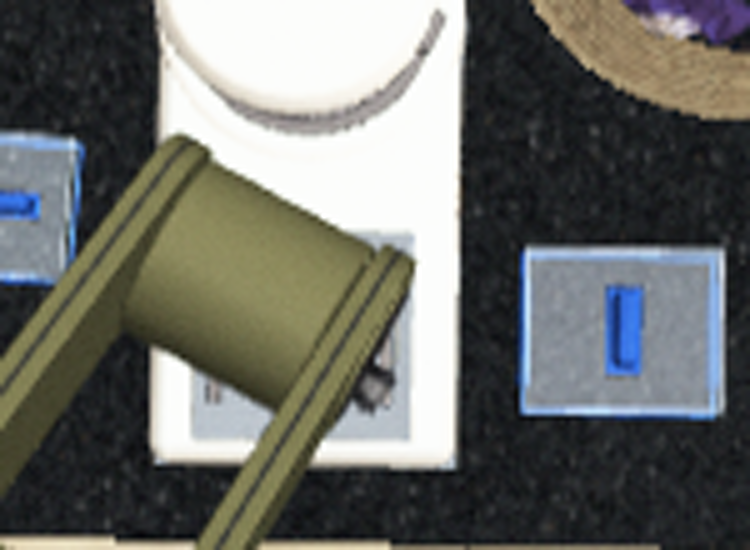

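The guard stands upright at (625,330) in the top crop, untouched. The fingers still clamp the bar: the opening is unchanged, the wrist shows 0.15 N m of spring torque, and tool yaw has turned 1.24 rad. The arm is still, so I'm handing in.

```bash
python3 - <<'E'
from cell import r
from h import *
print(r.sign_off())
step(r.get_obs(),[.4515,-.1866,.096],-0.63)
E
```

```text
the job is handed in; nothing more can be done
None
the job is handed in; nothing more can be done
```

I pulled the guard straight up off its rails and stood it upright on the worktop to the right of the machine, at about (0.460, −0.375). I then gripped the dial's bar and turned it clockwise to the third step. I handed in with the fingers still holding it there, at about 14 s on the robot's clock.

**Last checks:**
- **Dial:** the tool had turned about 1.24 rad from off. The grip opening stayed at about 12–13 mm, and the wrist felt about 0.15 N m from the spring, with the arm at rest. The dial angle is inferred from the tool's turn, because the arm and fingers hid the bar and pointer. A very small rise in the grip opening suggests up to 0.03 rad of twist in the pads, so the dial is at about 1.21 rad or more; 1.06 is needed.
- **Guard:** both cameras put it on the worktop, within about 2 mm of where I set it down, and nothing was touching it.
- **Shaker, jars and cup:** the arm's path stayed clear of them, and those in view looked unmoved. I did not measure their positions again at the end.
- **Failed or disagreeing checks:** in the final top picture the network did not find the dial grip, because the arm covered it. The wrist also showed 5 to 7.5 N sideways and upward while holding the dial. That probably comes from about 1 mm of misalignment, and it is well below the limits.

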